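Make up two pastry orders

ROBOT

A 6-joint arm with a two-finger parallel gripper is mounted at the origin on the work surface. World frame = base frame: x ahead of the robot, y to its left, z up, the work surface at z = 0. Lengths are in m, angles in rad, forces in N, time in s.
With the tool pointing down it reaches from about 0.3 to 0.825 m from the base axis. Payload 5.4 kg.
Tool frame: the origin (TCP) lies between the finger pads; the fingertips stand 22 mm ahead of it and the grasp point (between the pads) lies 3 mm ahead of it; z points along the fingers, y is the line along which they close (so a half turn about z gives the same grasp; the last joint's range is limited). The gripper opens to 92 mm and grips with 3 to 60 N. Pads are 20 mm wide; open, the fingers measure 128 mm over their backs; the gripper's body (75 mm by 189 mm) begins 69 mm behind the grasp point.
Start: joints at [1.11, 0.158, 1.597, -0, 1.386, -0.21], TCP at [0.143, 0.557, 0.237] pointing down, gripper open.
Joint ranges: [-2.91, 2.91], [-0.94, 2.29], [0.18, 2.7], [-1.29, 4.43], [0.17, 2.64], [-3, 3]. Speed limits (rad/s): [2.57, 2.57, 3.14, 3.14, 3.14, 3.14].

INTERFACE

Orientations are given as a unit quaternion [x, y, z, w].
In Python, from workcell import state, camera, camera_params, hand_in gives the robot as it stands.
- The arm moves only by the tool servo_tool, never from a script. Its argument "targets" is a list of rows, each a list of 3 entries, a list of its own where there are three numbers: the opening, from -1 (shut) to 1 (fully open), then the shift along the tool's x, y, z in units of 0.025 m (1.0 is 0.025 m), then the turn, a rotation vector about the tool's x, y, z in units of 6 degrees (1.0 is 6 degrees). A call has 1 to 8 rows; each row shifts and turns the commanded pose from where the row before left it, along the tool's axes as they then stand; what a row does not reach is not made up. A row lasts 1/8 s, in which the tool goes at most 62.5 mm and 10.7 degrees, less where a joint would pass 70% of its speed; a pose out of reach is approached as far as the arm can. A call with a number of a shift or a turn outside -1 to 1 is refused whole. A call with a gripper value outside its range is refused whole. The fingers move at their own pace and stop on an object; "force" is the grip in N (left out, the last holds). Time passes only in rows, so rows that do not move let the fingers close. It gives the time, the measured TCP pose, the force, the opening and the grip force at its end, in the units of the state.
- state(): the state, without advancing time (a new reading comes with each control period).
- camera(name): name is "side" or "top"; returns the picture (400x640x3 uint8, blue, green, red); there is no depth.
- camera_params(name): a dict with "intrinsics" (3x3 intrinsics, pixels), "R" (3x3) and "t" (3): a world point X has camera coordinates R X + t. Camera axes: x right, y down, z forward; pixel columns grow to the right and rows downward; lengths in m; the calibration is good to about 2 mm. A picture is of the moment at which its call begins. camera_params takes no time and is no camera call.
- hand_in(): hands the job in; it is judged then, once.
The state is a dict: "t": time; "joint_positions": joint angles; "dq": joint speeds; "tau": joint torques, N m; "tcp_pos": TCP position; "ee_rot": TCP orientation; "wrist_force": force on the tool from outside, world axes, zero at the start; "moment": the same for the moment, N m; "grip_width": finger opening in m; "gripper_force": force on a finger pad.
Only numpy, scipy, OpenCV 4.12 (cv2) and the standard library are available. Lean on these libraries where they do the work, as an engineer would, in place of code of your own. Each camera call takes 0.05 s, during which the arm holds its last target. There are 200 camera calls.

TASK

Make up two orders from the pastries on the slate. The wooden board gets the golden ring on its post, lying flat on the board, with the pink ring on the post on top of it, and the lemon tart in the middle of the paper doily; the carton gets the strawberry tart and the chocolate dome, side by side flat on its floor. Set everything down upright without dropping it, let go, and leave the pistachio tart where it is.

Things in the scene. Friction and masses are not known exactly. Their poses are not given: they have to be found in the camera images.
- golden_ring: Larger ring doughnut, golden dough, cream glaze, rigid. Outer diameter 66 to 68, hole 24, height 22, 60 g; grip across its outside. Origin: centre of underside, z up. Starts upright in any of six places (3 along x, 2 across) on a fixed blue-grey slate, top 6 above the counter. Sizes in mm.
- pink_ring: Smaller ring doughnut with pink icing, rigid. Outer diameter 52 to 54, hole 22, height 16, 40 g; grip across its outside. Origin: centre of underside, z up. Starts upright in any of six places (3 along x, 2 across) on a fixed blue-grey slate, top 6 above the counter. Sizes in mm.
- lemon_tart: Tartlet, bright yellow with a circle of small white dots (to 27 high). Rigid, straight round crust of diameter 58 to 60, rim 22 high, 70 g; grip across the crust. Origin: centre of underside, z up. Starts upright in any of six places (3 along x, 2 across) on a fixed blue-grey slate, top 6 above the counter. Sizes in mm.
- strawberry_tart: Tartlet topped with seven red strawberries (to 33 high). Rigid, straight round crust of diameter 58 to 60, rim 22 high, 70 g; grip across the crust. Origin: centre of underside, z up. Starts upright in any of six places (3 along x, 2 across) on a fixed blue-grey slate, top 6 above the counter. Sizes in mm.
- pistachio_tart: Tartlet, pale green with dark green crumbs (to 26 high); in neither order. Rigid, straight round crust of diameter 58 to 60, rim 22 high, 70 g; grip across the crust. Origin: centre of underside, z up. Starts upright in any of six places (3 along x, 2 across) on a fixed blue-grey slate, top 6 above the counter. Sizes in mm.
- chocolate_dome: Dark brown chocolate dome with a tiny gold pearl, rigid: straight round foot of diameter 56, 12 high, then a dome narrowing to the top at 40, 80 g; grip low, across the foot. Origin: centre of underside, z up. Starts upright in any of six places (3 along x, 2 across) on a fixed blue-grey slate, top 6 above the counter. Sizes in mm.
- board: Fixed wooden board, 220 (x) x 120 (y) x 12. Origin: centre of underside, on the counter. At its x = +52, y = 0 an upright white post, diameter 12 (7 at the tip), rises 50 above its top. At x = -52, y = 0 lies a flat white paper doily, diameter 86. Left or right of the slate, its x within 0.4 rad of the world's (post end away from the robot). Sizes in mm.
- carton: Fixed open pale blue-green carton with white paper floor, 190 (x) x 140 (y) x 30 high outside; walls and floor 4 thick. Origin: centre of underside, on the counter. On the other side of the slate from the board, its x within 0.4 rad of the world's. Sizes in mm.
Things that resemble listed ones, but are neither listed nor needed, are in the scene too. What is shaped like the golden_ring but purple is not meant.

How it is judged:
At the end, for the whole second after the job is handed in: Golden ring flat on the board over the post (within 12 mm), pink ring over the post on top of it; lemon tart within 15 mm of the doily's centre; strawberry tart and chocolate dome flat on the carton floor; all upright, at rest; pistachio tart within 30 mm of its start (x of golden_ring in the frame of board between 0.04 and 0.064 m and y of golden_ring in the frame of board between -0.012 and 0.012 m and z of golden_ring in the frame of board between 0.008 and 0.016 m and x of pink_ring in the frame of board between 0.04 and 0.064 m and y of pink_ring in the frame of board between -0.012 and 0.012 m and z of pink_ring in the frame of board between 0.029 and 0.039 m and x of lemon_tart in the frame of board between -0.067 and -0.037 m and y of lemon_tart in the frame of board between -0.015 and 0.015 m and z of lemon_tart in the frame of board between 0.008 and 0.016 m and x of strawberry_tart in the frame of carton between -0.072 and 0.072 m and y of strawberry_tart in the frame of carton between -0.047 and 0.047 m and z of strawberry_tart in the frame of carton between 0 and 0.008 m and x of chocolate_dome in the frame of carton between -0.072 and 0.072 m and y of chocolate_dome in the frame of carton between -0.047 and 0.047 m and z of chocolate_dome in the frame of carton between 0 and 0.008 m and angle between each of golden_ring, pink_ring, lemon_tart, strawberry_tart, chocolate_dome, pistachio_tart's own z axis and vertical below 0.12 rad and linear speed of each of golden_ring, pink_ring, lemon_tart, strawberry_tart, chocolate_dome below 0.02 m/s and angular speed of each of golden_ring, pink_ring, lemon_tart, strawberry_tart, chocolate_dome below 0.2 rad/s and distance of pistachio_tart from where it was at the start of the episode below 0.03 m); the robot touches nothing.
It fails at once if a pastry of the orders is dropped from more than about 3 cm (faster than 0.8 m/s with no finger on it) ((contact force between the fingers and golden_ring below 0.02 N and linear speed of golden_ring above 0.8 m/s) or (contact force between the fingers and pink_ring below 0.02 N and linear speed of pink_ring above 0.8 m/s) or (contact force between the fingers and lemon_tart below 0.02 N and linear speed of lemon_tart above 0.8 m/s) or (contact force between the fingers and strawberry_tart below 0.02 N and linear speed of strawberry_tart above 0.8 m/s) or (contact force between the fingers and chocolate_dome below 0.02 N and linear speed of chocolate_dome above 0.8 m/s)).
It fails at once if the pistachio tart is moved more than 3 cm from its place (distance of pistachio_tart from where it was at the start of the episode above 0.03 m).
It also fails if it takes over 106 s, if anything falls off the work surface, if the arm or the gripper's body presses on something with over 40 N, if the wrist force passes 120 N, or if a joint passes its speed limit or range.

## Working session

There is one attempt and no reset: what is moved stays moved. The work goes in short steps, Python scripts to look and compute and a tool call to move; the robot and the scene stay as the last step left them, time stands still between calls to the robot, and variables do not carry over. Pictures are saved under pics/ and viewed, at most 14 in all, crops included, and the job is handed in when it is done.

Besides the shell and the picture viewer there is one more tool, called after "Emit:" as name([rows], argument=value, ...), one row to a line, values as JSON. servo_tool: Moves the arm, as the interface text tells. Shifts and turns lie within -1 to 1; 1 stands for 0.025 m of shift or 6 degrees of turn. Its arguments: {"type":"object","properties":{"targets":{"type":"array","items":{"type":"array"}},"force":{"type":"number"}},"required":["targets"]}

```bash
mkdir -p pics; python3 - <<'E'
from workcell import *
import cv2
for n in("top","side"):
    cv2.imwrite(f"pics/{n}0.png",camera(n)); p=camera_params(n); print(n,p)
print(state())
E
```

```text
top {'intrinsics': array([[392.47553343,   0.        , 319.65612756],
       [  0.        , 392.47553343, 193.63696362],
       [  0.        ,   0.        ,   1.        ]]), 'R': array([[ 0.02449496, -0.99964726,  0.010264  ],
       [-0.99807814, -0.02503852, -0.05668415],
       [ 0.05692115, -0.0088558 , -0.9983394 ]]), 't': array([0.02153867, 0.500815  , 1.13109547])}
side {'intrinsics': array([[497.90842769,   0.        , 316.26257392],
       [  0.        , 497.90842769, 199.71881117],
       [  0.        ,   0.        ,   1.        ]]), 'R': array([[ 0.96793777, -0.25049166, -0.01871913],
       [-0.1633008 , -0.57088999, -0.80462256],
       [ 0.19086468,  0.78188142, -0.59349147]]), 't': array([-0.47486731,  0.13882082,  1.07399026])}
{'t': 0.1, 'joint_positions': array([ 1.10987077e+00,  1.58970269e-01,  1.59805467e+00,  5.25406427e-06,
        1.38619753e+00, -2.10100022e-01]), 'dq': array([ 0.0002253 , -0.00050271, -0.00504123, -0.0003525 ,  0.00135124,
       -0.00114014]), 'tau': array([ 4.43078261e-04, -3.86499381e+01, -3.22961068e+01,  7.03072222e-02,
        3.38453811e-02, -5.12331690e-05]), 'tcp_pos': array([0.14250575, 0.55653828, 0.23575206]), 'ee_rot': array([ 1.25084707e-01,  9.92145731e-01, -7.68621315e-04, -2.70749769e-04]), 'wrist_force': array([-0.47263991, -0.67076122,  0.70701658]), 'moment': array([ 0.00079793, -0.00414164, -0.02998152]), 'gripper_force': 0.0, 'grip_width': 0.09238000284254547}
```

View pics/top0.png

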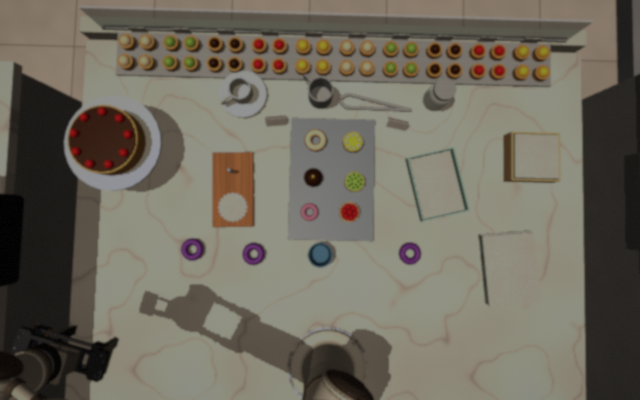

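View pics/side0.png

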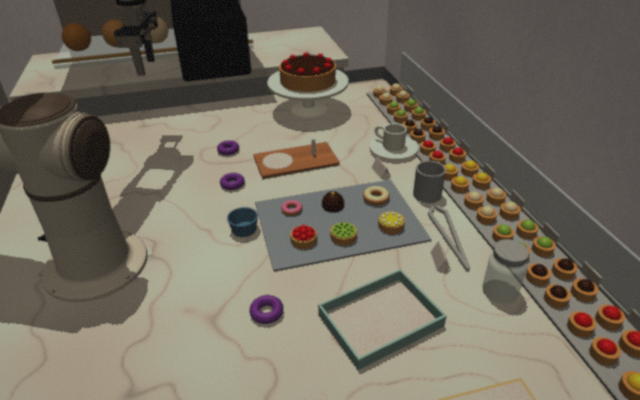

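Top view: candidate rings are the golden ring (316,140), with its cream glaze, and purple ones at (193,249), (254,254) and (410,253). The purple ones aren't meant. Others on the slate are lemon (353,142), dome (313,177), pistachio (355,182), pink ring (310,212) and strawberry (349,212). The board is at (233,190), and the teal-walled carton is at (437,185). The look-alike pastries are on the back shelf. I'll confirm in crops.

```bash
python3 - <<'E'
import cv2,numpy as np
t=cv2.imread("pics/top0.png");s=cv2.imread("pics/side0.png")
def crop(im,x,y,w,h,k): 
    c=cv2.resize(im[y:y+h,x:x+w],None,fx=k,fy=k,interpolation=cv2.INTER_CUBIC)
    c=cv2.convertScaleAbs(c,alpha=1.4,beta=15)
    for i in range(0,w,10): cv2.line(c,(i*k,0),(i*k,5 if (x+i)%50 else 14),(0,0,255),1)
    for j in range(0,h,10): cv2.line(c,(0,j*k),(5 if (y+j)%50 else 14,j*k),(0,0,255),1)
    return c
cv2.imwrite("pics/c1.png",crop(t,200,110,190,140,4))
cv2.imwrite("pics/c2.png",crop(s,240,130,200,130,4))
cv2.imwrite("pics/c3.png",np.vstack([crop(t,390,140,130,90,4),crop(s,310,260,130,60,4)]))
E
```

```text
(no output)
```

View pics/c1.png

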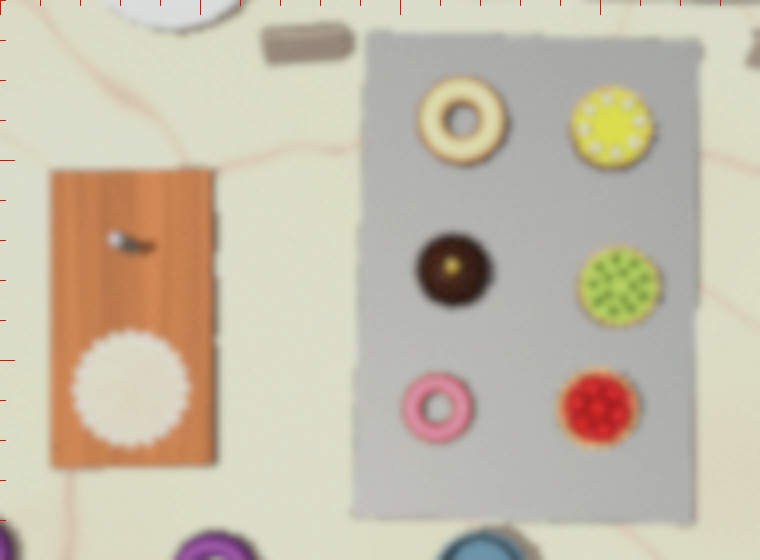

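View pics/c2.png

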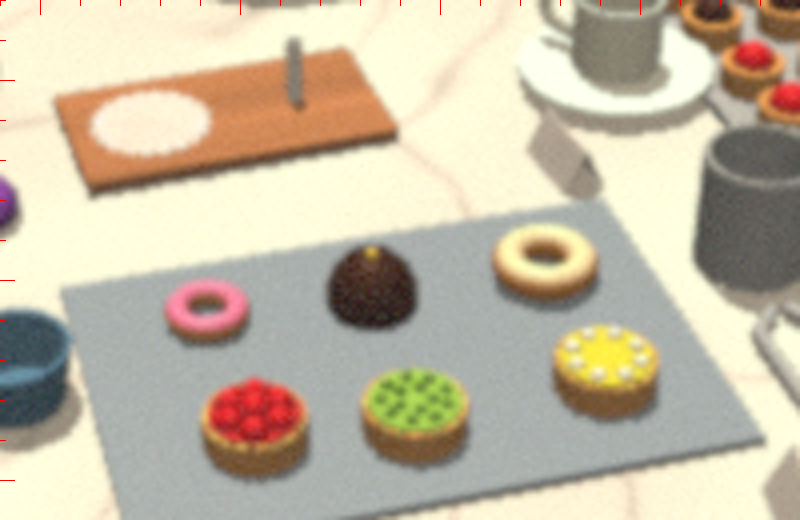

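View pics/c3.png

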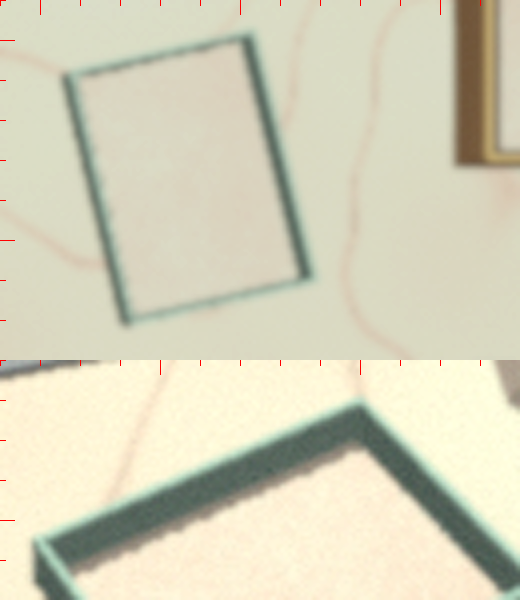

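The crops confirm them. In c1: golden (462,120), lemon with white dots (612,127), dome with pearl (454,270), pistachio (620,286), pink (438,408), strawberry (599,408). Doily is (130,388) and post tip (114,239). In c3 the carton corners are (64,74), (250,34), (312,280) and (124,324). Now I'll triangulate.

```bash
cat >h.py <<'E'
import numpy as np
from scipy.optimize import least_squares
from workcell import *
P={n:camera_params(n) for n in("top","side")}
def proj(n,X):
    p=P[n];c=p["R"]@X+p["t"];c=p["intrinsics"]@c;return c[:2]/c[2]
def ray(n,px,z):
    p=P[n];d=p["R"].T@np.linalg.inv(p["intrinsics"])@[*px,1];o=-p["R"].T@p["t"];return o+d*(z-o[2])/d[2]
def tri(a,b):
    f=lambda X:np.r_[proj("top",X)-a,proj("side",X)-b]
    r=least_squares(f,[.5,0,.03]);return r.x,r.fun
c1=lambda u,v:(200+(u+.5)/4-.5,110+(v+.5)/4-.5)
c2=lambda u,v:(240+(u+.5)/4-.5,130+(v+.5)/4-.5)
c3=lambda u,v:(390+(u+.5)/4-.5,140+(v+.5)/4-.5)
c4=lambda u,v:(310+(u+.5)/4-.5,260+(v-360+.5)/4-.5)
E
python3 - <<'E'
from h import *
np.set_printoptions(precision=4,suppress=True)
D=dict(golden=((462,120),(546,254),.028),lemon=((612,127),(606,356),.028),pist=((620,286),(415,400),.028),pink=((438,408),(207,304),.022),straw=((599,407),(255,420),.028),pearl=((453,266),(372,253),.046),tip=((114,239),(294,42),.062),doily=((130,388),(151,122),.012),bBL=((51,467),(92,187),.012),bTL=((51,171),(56,98),.012),bTR=((214,169),(347,49),.012),bBR=((217,465),(395,131),.012))
for k,(a,b,z) in D.items():
    X,r=tri(c1(*a),c2(*b));print(k,X,r,"top@z",ray("top",c1(*a),z)[:2],"side@z",ray("side",c2(*b),z)[:2])
print("base",ray("side",c2(298,102),.012))
for a,b in(((64,74),None),((250,34),None),((312,280),None),((124,324),None)): print(ray("top",c3(*a),.03))
for a,b in(((64,74),(360,404)),((124,324),(36,540))): print("tri",tri(c3(*a),c4(*b)))
E
```

```text
golden [0.6567 0.0512 0.0231] [-0.0289  0.1018  0.0881 -0.0147] top@z [0.6561 0.0511] side@z [0.654  0.0449]
lemon [ 0.6532 -0.0579  0.0274] [-0.0712  0.2419  0.1951 -0.035 ] top@z [ 0.6539 -0.058 ] side@z [ 0.6525 -0.0585]
pist [ 0.5371 -0.0659  0.0276] [-0.0872  0.353   0.278  -0.0346] top@z [ 0.5381 -0.0661] side@z [ 0.5363 -0.0663]
pink [0.4461 0.0633 0.0194] [-0.0539  0.2703  0.2283 -0.0157] top@z [0.4469 0.0632] side@z [0.445  0.0601]
straw [ 0.4488 -0.0528  0.0227] [-0.1168  0.5588  0.4369 -0.035 ] top@z [ 0.4504 -0.0527] side@z [ 0.4466 -0.0587]
pearl [0.547 0.055 0.043] [-0.0829  0.344   0.2962 -0.0348] top@z [0.5477 0.0547] side@z [0.5451 0.0511]
tip [0.5592 0.2937 0.0556] [-0.0389  0.1716  0.1721 -0.0174] top@z [0.559  0.2921] side@z [0.5561 0.2828]
doily [0.455  0.2878 0.0123] [-0.0633  0.3356  0.3245 -0.0182] top@z [0.456  0.2877] side@z [0.4542 0.2884]
bBL [ 0.4065  0.3661 -0.0835] [ 0.662  -3.9207 -3.7763  0.124 ] top@z [0.3973 0.3428] side@z [0.4013 0.2195]
bTL [ 0.5082  0.3777 -0.0207] [-7.343  36.3682 36.6369 -2.6277] top@z [0.6135 0.3514] side@z [0.3956 0.3388]
bTR [0.5916 0.2232 0.0854] [-1.3024  5.2958  5.1911 -0.639 ] top@z [0.6181 0.2322] side@z [0.6113 0.3475]
bBR [0.5086 0.1993 0.0396] [  7.9716 -37.1803 -34.79     3.0043] top@z [0.4017 0.2227] side@z [0.6129 0.2301]
base [0.5585 0.2856 0.012 ]
[ 0.6085 -0.2125  0.03  ]
[ 0.6413 -0.3476  0.03  ]
[ 0.4638 -0.3933  0.03  ]
[ 0.4288 -0.2579  0.03  ]
tri (array([ 0.61  , -0.2144,  0.0221]), array([ 0.0281, -0.0957, -0.0683,  0.0122]))
tri (array([ 0.4286, -0.2595,  0.0239]), array([-0.0156,  0.0721,  0.0479, -0.0043]))
```

Emit:
servo_tool([
  [1,[0,0,1],[0,0,-0.8]],
  [1,[0,0,1],[0,0,-0.8]],
  [1,[0,0,1],[0,0,-0.8]],
  [1,[-1,-1,0],[0,0,0]],
  [1,[-1,-1,0],[0,0,0]],
  [1,[-1,-1,0],[0,0,0]],
  [1,[-1,-1,0],[0,0,0]],
  [1,[-1,-1,0],[0,0,0]],
], force=15)

```text
t: 1.1
tcp_pos: [0.2683, 0.431, 0.1612]
ee_rot: [-0.0, 1.0, -0.0, -0.0]
wrist_force: [-0.7, 0.1, 0.9]
grip_width: 0.0923
gripper_force: 0.0
```

Emit:
servo_tool([
  [1,[-1,-1,0],[0,0,0]],
  [1,[-1,-1,0],[0,0,0]],
  [1,[-1,-1,0],[0,0,0]],
  [1,[-1,-1,0],[0,0,0]],
  [1,[-1,-1,0],[0,0,0]],
  [1,[-1,-1,0],[0,0,0]],
  [1,[-1,-1,0],[0,0,0]],
  [1,[-1,-1,0],[0,0,0]],
])

```text
t: 2.1
tcp_pos: [0.4683, 0.2312, 0.1612]
ee_rot: [-0.0, 1.0, -0.0, -0.0]
wrist_force: [-0.4, 0.6, 0.5]
grip_width: 0.0916
gripper_force: 0.0
```

Emit:
servo_tool([
  [1,[-1,-1,0],[0,0,0]],
  [1,[-1,-1,0],[0,0,0]],
  [1,[-1,-1,0],[0,0,0]],
  [1,[-1,-1,0],[0,0,0]],
  [1,[-1,-1,0],[0,0,0]],
  [1,[-1,-1,0.5],[0,0,0]],
  [1,[-1,-1,0.5],[0,0,0]],
  [1,[-0.47,-0.24,0.5],[0,0,0]],
])

```text
t: 3.1
tcp_pos: [0.6555, 0.0495, 0.1231]
ee_rot: [0.001, 1.0, -0.0, -0.0]
wrist_force: [-0.6, 0.1, -0.3]
grip_width: 0.0921
gripper_force: 0.0
```

Emit:
servo_tool([
  [1,[0,0,1],[0,0,0]],
  [1,[0,0,1],[0,0,0]],
  [1,[0,0,1],[0,0,0]],
  [1,[0,0,0.7],[0,0,0]],
  [-1,[0,0,0],[0,0,0]],
  [-1,[0,0,0],[0,0,0]],
  [-1,[0,0,0],[0,0,0]],
  [-1,[0,0,0],[0,0,0]],
])

```text
t: 4.1
tcp_pos: [0.655, 0.0513, 0.0321]
ee_rot: [-0.0, 1.0, -0.0, 0.0]
wrist_force: [0.3, 0.5, 0.9]
grip_width: 0.0659
gripper_force: 15.0
```

Emit:
servo_tool([
  [-1,[0,0,-0.5],[0,0,0]],
  [-1,[0,0,-1],[0,0,0]],
  [-1,[0,0,-1],[0,0,0]],
  [-1,[0,0,-1],[0,0,0]],
  [-1,[0.4,1,0],[0,0,0]],
  [-1,[0.4,1,0],[0,0,0]],
  [-1,[0.4,1,0],[0,0,0]],
  [-1,[0.4,1,0],[0,0,0]],
])

```text
t: 5.1
tcp_pos: [0.6126, 0.1535, 0.1179]
ee_rot: [-0.001, 1.0, 0.0, -0.001]
wrist_force: [-0.2, -0.4, 0.2]
grip_width: 0.0661
gripper_force: 15.0
```

Emit:
servo_tool([
  [-1,[0.4,1,0],[0,0,0]],
  [-1,[0.4,1,0],[0,0,0]],
  [-1,[0.4,1,0],[0,0,0]],
  [-1,[0.4,1,0],[0,0,0]],
  [-1,[0.4,1,0],[0,0,0]],
  [-1,[0.28,0.45,0.2],[0,0,0]],
  [-1,[0,0,0],[0,0,0]],
])

```text
t: 5.98
tcp_pos: [0.5558, 0.2881, 0.1127]
ee_rot: [-0.001, 1.0, -0.0, -0.001]
wrist_force: [-0.7, -0.1, -1.6]
grip_width: 0.066
gripper_force: 15.0
```

```bash
python3 - <<'E'
from h import *
import cv2
im=camera("side"); c=cv2.resize(im[110:190,250:370],None,fx=5,fy=5,interpolation=cv2.INTER_CUBIC)
cv2.imwrite("pics/s1.png",cv2.convertScaleAbs(c,alpha=1.4,beta=15))
s=state();print(s["tcp_pos"],s["grip_width"],s["wrist_force"])
x,y,z=s["tcp_pos"]
f=lambda X:(np.array(proj("side",np.array(X)))-[250,110])*5+2
zb=z-.026
print("ring centre bottom",f([x,y,zb]),"hole top",f([x,y,zb+.022]),"tip@.062",f([.558,.2875,.062]),"@.05base",f([.558,.2875,.012]))
E
```

```text
[0.55668762 0.28744395 0.11318556] 0.06605540250265031 [ 1.03338251 -0.54777591  0.21614375]
ring centre bottom [315.53657892 107.79299978] hole top [314.59839222  71.57048127] tip@.062 [318.87761924 148.02861716] @.05base [320.85054064 226.08509979]
```

View pics/s1.png

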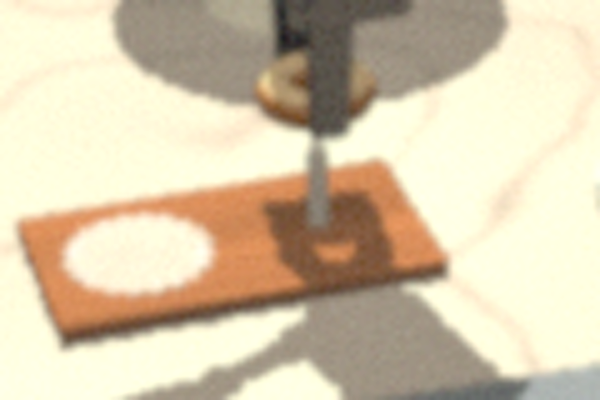

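Side crop: the post tip is at (317,140) and its base at (318,225). The ring hangs above it with its middle near column 317.5. Ring and post line up across, and the post sits about 3 mm further in y than the TCP.

Emit:
servo_tool([
  [-1,[-0.04,0.12,0.3],[0,0,0]],
  [-1,[0,0,0.4],[0,0,0]],
  [-1,[0,0,0.4],[0,0,0]],
  [-1,[0,0,0.4],[0,0,0]],
  [-1,[0,0,0],[0,0,0]],
])

```text
t: 6.65
tcp_pos: [0.5577, 0.2901, 0.0751]
ee_rot: [-0.0, 1.0, -0.0, -0.001]
wrist_force: [-0.3, 0.1, -0.8]
grip_width: 0.0661
gripper_force: 15.0
```

Emit:
servo_tool([
  [-1,[0,0,0.5],[0,0,0]],
  [-1,[0,0,0.4],[0,0,0]],
  [-1,[0,0,0.3],[0,0,0]],
  [-1,[0,0,0.24],[0,0,0]],
  [-1,[0,0,0],[0,0,0]],
])

```text
t: 7.28
tcp_pos: [0.5582, 0.2903, 0.04]
ee_rot: [-0.0, 1.0, -0.0, -0.0]
wrist_force: [0.2, 0.3, -0.5]
grip_width: 0.0661
gripper_force: 15.0
```

Emit:
servo_tool([
  [-1,[0,0,0.08],[0,0,0]],
  [-1,[0,0,0],[0,0,0]],
  [0.7,[0,0,0],[0,0,0]],
  [0.7,[0,0,0],[0,0,0]],
  [0.7,[0,0,0],[0,0,0]],
  [0.7,[0,0,-0.5],[0,0,0]],
  [0.7,[0,0,-1],[0,0,0]],
  [0.7,[0,0,-1],[0,0,0]],
])

```text
t: 8.28
tcp_pos: [0.5588, 0.2905, 0.1027]
ee_rot: [-0.0, 1.0, 0.0, 0.0]
wrist_force: [0.1, 0.2, 0.1]
grip_width: 0.0782
gripper_force: 0.0
```

```bash
python3 - <<'E'
from h import *
import cv2
im=camera("side"); c=cv2.resize(im[110:190,250:370],None,fx=5,fy=5,interpolation=cv2.INTER_CUBIC)
cv2.imwrite("pics/s2.png",cv2.convertScaleAbs(c,alpha=1.4,beta=15))
print(state()["tcp_pos"])
E
```

```text
[0.56116158 0.29131577 0.1068825 ]
```

View pics/s2.png

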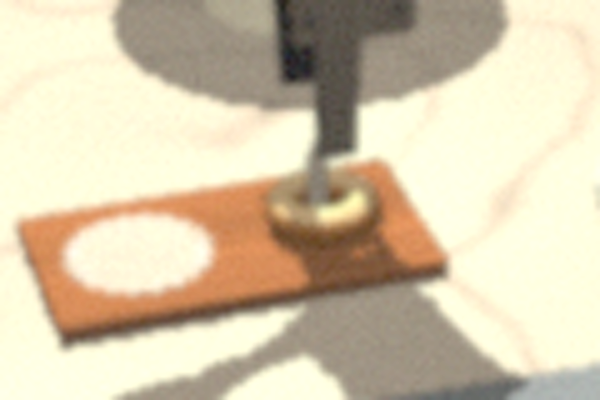

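Golden ring is flat on the board over the post. The ring centre is (324,208) and the post (318,200), so the post is about 2 mm toward −x of the ring's centre. Next is the pink ring.

Emit:
servo_tool([
  [0.7,[0.5,-1,0],[0,0,0]],
  [0.7,[0.5,-1,0],[0,0,0]],
  [0.7,[0.5,-1,0],[0,0,0]],
  [0.7,[0.5,-1,0],[0,0,0]],
  [0.7,[0.5,-1,0],[0,0,0]],
  [0.7,[0.5,-1,0],[0,0,0]],
  [0.7,[0.5,-1,0],[0,0,0]],
  [0.7,[0.5,-1,0],[0,0,0]],
])

```text
t: 9.32
tcp_pos: [0.4585, 0.0896, 0.1014]
ee_rot: [-0.0, 1.0, -0.0, 0.0]
wrist_force: [0.7, 0.6, 0.0]
grip_width: 0.0781
gripper_force: 0.0
```

Emit:
servo_tool([
  [0.7,[0.5,-1,0.5],[0,0,0]],
  [0.7,[0.08,-0.12,0.5],[0,0,0]],
  [0.7,[0,0,0.5],[0,0,0]],
  [0.7,[0,0,0],[0,0,0]],
])

```text
t: 9.82
tcp_pos: [0.4436, 0.0631, 0.0625]
ee_rot: [-0.001, 1.0, 0.0, -0.001]
wrist_force: [0.5, 0.3, -0.3]
grip_width: 0.0783
gripper_force: 0.0
```

Emit:
servo_tool([
  [0.7,[-0.12,0,0.6],[0,0,0]],
  [0.7,[0,0,0.63],[0,0,0]],
  [0.7,[0,0,0],[0,0,0]],
  [-1,[0,0,0],[0,0,0]],
  [-1,[0,0,0],[0,0,0]],
  [-1,[0,0,0],[0,0,0]],
  [-1,[0,0,0],[0,0,0]],
])

```text
t: 10.7
tcp_pos: [0.4476, 0.0624, 0.0333]
ee_rot: [-0.0, 1.0, -0.0, 0.0]
wrist_force: [0.3, -0.1, 1.0]
grip_width: 0.0522
gripper_force: 15.0
```

Emit:
servo_tool([
  [-1,[0,0,-0.5],[0,0,0]],
  [-1,[0,0,-1],[0,0,0]],
  [-1,[0,0,-1],[0,0,0]],
  [-1,[0,0,-1],[0,0,0]],
  [-1,[-0.5,1,0],[0,0,0]],
  [-1,[-0.5,1,0],[0,0,0]],
  [-1,[-0.5,1,0],[0,0,0]],
  [-1,[-0.5,1,0],[0,0,0]],
])

```text
t: 11.7
tcp_pos: [0.4976, 0.1633, 0.1212]
ee_rot: [-0.0, 1.0, -0.0, 0.0]
wrist_force: [0.1, 0.4, -0.6]
grip_width: 0.0522
gripper_force: 15.0
```

Emit:
servo_tool([
  [-1,[-0.5,1,0],[0,0,0]],
  [-1,[-0.5,1,0],[0,0,0]],
  [-1,[-0.5,1,0],[0,0,0]],
  [-1,[-0.5,1,0],[0,0,0]],
  [-1,[-0.4,1,0],[0,0,0]],
  [-1,[0,0.1,0.2],[0,0,0]],
  [-1,[0,0,0],[0,0,0]],
])

```text
t: 12.58
tcp_pos: [0.5563, 0.2894, 0.1148]
ee_rot: [-0.0, 1.0, -0.0, -0.001]
wrist_force: [0.1, -1.2, -0.7]
grip_width: 0.0525
gripper_force: 15.0
```

```bash
python3 - <<'E'
from h import *
import cv2
im=camera("side"); c=cv2.resize(im[110:190,250:370],None,fx=5,fy=5,interpolation=cv2.INTER_CUBIC)
cv2.imwrite("pics/s3.png",cv2.convertScaleAbs(c,alpha=1.4,beta=15))
print(state()["tcp_pos"])
E
```

```text
[0.55640826 0.28912532 0.11499735]
```

View pics/s3.png

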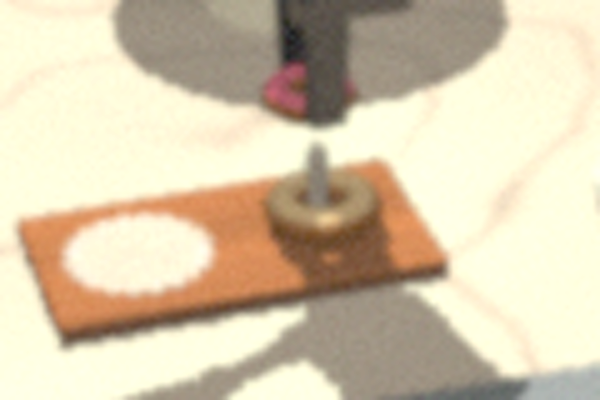

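Pink ring spans columns 262–357 (centre 309.5) against the post near 316, so it needs about 3 mm in +x.

Emit:
servo_tool([
  [-1,[-0.12,0.03,0.2],[0,0,0]],
  [-1,[0,0,0.4],[0,0,0]],
  [-1,[0,0,0.4],[0,0,0]],
  [-1,[0,0,0.4],[0,0,0]],
  [-1,[0,0,0],[0,0,0]],
])

```text
t: 13.25
tcp_pos: [0.5591, 0.2904, 0.0788]
ee_rot: [-0.0, 1.0, -0.0, -0.001]
wrist_force: [0.0, 0.4, -0.8]
grip_width: 0.0524
gripper_force: 15.0
```

Emit:
servo_tool([
  [-1,[0,0,0.3],[0,0,0]],
  [-1,[0,0,0.3],[0,0,0]],
  [-1,[0,0,0.08],[0,0,0]],
  [-1,[0,0,0],[0,0,0]],
])

```text
t: 13.75
tcp_pos: [0.56, 0.2907, 0.0632]
ee_rot: [-0.0, 1.0, -0.0, -0.0]
wrist_force: [0.0, -0.2, -0.1]
grip_width: 0.0524
gripper_force: 15.0
```

Emit:
servo_tool([
  [-1,[0,0,0.08],[0,0,0]],
  [-1,[0,0,0],[0,0,0]],
  [0.7,[0,0,0],[0,0,0]],
  [0.7,[0,0,0],[0,0,0]],
  [0.7,[0,0,0],[0,0,0]],
  [0.7,[0,0,-0.5],[0,0,0]],
  [0.7,[0,0,-1],[0,0,0]],
  [0.7,[0,0,-0.7],[0,0,0]],
])

```text
t: 14.75
tcp_pos: [0.5609, 0.2909, 0.1186]
ee_rot: [-0.0, 1.0, 0.0, 0.001]
wrist_force: [-0.2, -0.1, 0.0]
grip_width: 0.0779
gripper_force: 0.0
```

```bash
python3 - <<'E'
from h import *
import cv2
im=camera("side"); c=cv2.resize(im[110:190,250:370],None,fx=5,fy=5,interpolation=cv2.INTER_CUBIC)
cv2.imwrite("pics/s4.png",cv2.convertScaleAbs(c,alpha=1.4,beta=15))
print(state()["tcp_pos"])
E
```

```text
[0.56220037 0.29141246 0.12105175]
```

View pics/s4.png

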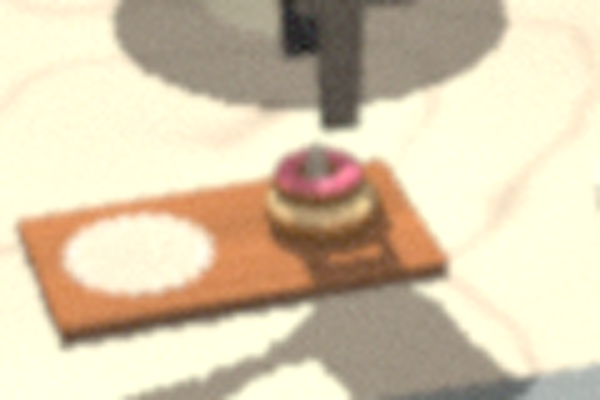

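Both rings are stacked on the post, with pink at (319,175) flat on golden. Next is the lemon tart.

Emit:
servo_tool([
  [0.8,[-0.25,-1,0],[0,0,0]],
  [0.8,[-0.25,-1,0],[0,0,0]],
  [0.8,[-0.25,-1,0],[0,0,0]],
  [0.8,[-0.25,-1,0],[0,0,0]],
  [0.8,[-0.25,-1,0],[0,0,0]],
  [0.8,[-0.25,-1,0],[0,0,0]],
  [0.8,[-0.25,-1,0],[0,0,0]],
  [0.8,[-0.25,-1,0],[0,0,0]],
])

```text
t: 15.8
tcp_pos: [0.6103, 0.0899, 0.1164]
ee_rot: [-0.0, 1.0, 0.0, 0.0]
wrist_force: [-0.0, -0.7, 0.4]
grip_width: 0.0826
gripper_force: 0.0
```

Emit:
servo_tool([
  [0.8,[-0.28,-1,0],[0,0,0]],
  [0.8,[-0.28,-1,0],[0,0,0]],
  [0.8,[-0.28,-1,0],[0,0,0]],
  [0.8,[-0.28,-1,0],[0,0,0]],
  [0.8,[-0.28,-1,0.4],[0,0,0]],
  [0.8,[-0.28,-0.95,0.8],[0,0,0]],
  [0.8,[0,0,0.8],[0,0,0]],
  [0.8,[0,0,0],[0,0,0]],
])

```text
t: 16.8
tcp_pos: [0.6501, -0.057, 0.0632]
ee_rot: [-0.0, 1.0, 0.001, -0.003]
wrist_force: [0.1, 0.7, 0.4]
grip_width: 0.0827
gripper_force: 0.0
```

Emit:
servo_tool([
  [0.8,[-0.12,-0.04,0.6],[0,0,0]],
  [0.8,[0,0,0.66],[0,0,0]],
  [0.8,[0,0,0],[0,0,0]],
  [-1,[0,0,0],[0,0,0]],
  [-1,[0,0,0],[0,0,0]],
  [-1,[0,0,0],[0,0,0]],
  [-1,[0,0,0],[0,0,0]],
])

```text
t: 17.68
tcp_pos: [0.6558, -0.059, 0.0356]
ee_rot: [-0.0, 1.0, -0.0, 0.001]
wrist_force: [-0.3, 1.3, 2.3]
grip_width: 0.0575
gripper_force: 15.0
```

Emit:
servo_tool([
  [-1,[0,0,-0.5],[0,0,0]],
  [-1,[0,0,-1],[0,0,0]],
  [-1,[0,0,-1],[0,0,0]],
  [-1,[0,0,-1],[0,0,0]],
  [-1,[0.6,1,0],[0,0,0]],
  [-1,[0.6,1,0],[0,0,0]],
  [-1,[0.6,1,0],[0,0,0]],
  [-1,[0.6,1,0],[0,0,0]],
])

```text
t: 18.68
tcp_pos: [0.5947, 0.0417, 0.123]
ee_rot: [-0.0, 1.0, -0.0, 0.0]
wrist_force: [0.2, -0.1, -1.8]
grip_width: 0.0577
gripper_force: 15.0
```

Emit:
servo_tool([
  [-1,[0.6,1,0],[0,0,0]],
  [-1,[0.6,1,0],[0,0,0]],
  [-1,[0.6,1,0],[0,0,0]],
  [-1,[0.6,1,0],[0,0,0]],
  [-1,[0.6,1,0],[0,0,0]],
  [-1,[0.6,1,0],[0,0,0]],
  [-1,[0.6,1,0],[0,0,0]],
  [-1,[0.6,1,0],[0,0,0]],
])

```text
t: 19.68
tcp_pos: [0.4747, 0.2416, 0.1231]
ee_rot: [-0.0, 1.0, 0.0, 0.0]
wrist_force: [0.4, -0.2, -0.6]
grip_width: 0.0575
gripper_force: 15.0
```

Emit:
servo_tool([
  [-1,[0.6,1,0],[0,0,0]],
  [-1,[0.18,0.85,0.5],[0,0,0]],
  [-1,[0,0,0.5],[0,0,0]],
  [-1,[0,0,0],[0,0,0]],
])

```text
t: 20.18
tcp_pos: [0.4549, 0.2862, 0.0963]
ee_rot: [-0.0, 1.0, -0.001, -0.001]
wrist_force: [0.1, 1.1, -0.9]
grip_width: 0.0573
gripper_force: 15.0
```

Emit:
servo_tool([
  [-1,[0,0.05,0.6],[0,0,0]],
  [-1,[0,0,0.6],[0,0,0]],
  [-1,[0,0,0.6],[0,0,0]],
  [-1,[0,0,0.3],[0,0,0]],
  [-1,[0,0,0],[0,0,0]],
])

```text
t: 20.8
tcp_pos: [0.4551, 0.2882, 0.044]
ee_rot: [-0.0, 1.0, -0.0, -0.001]
wrist_force: [0.9, -0.4, -0.2]
grip_width: 0.0575
gripper_force: 15.0
```

Emit:
servo_tool([
  [-1,[0,0,0.08],[0,0,0]],
  [-1,[0,0,0],[0,0,0]],
  [0.7,[0,0,0],[0,0,0]],
  [0.7,[0,0,0],[0,0,0]],
  [0.7,[0,0,0],[0,0,0]],
  [0.7,[0,0,-0.5],[0,0,0]],
  [0.7,[0,0,-1],[0,0,0]],
  [0.7,[0,0,-1],[0,0,0]],
])

```text
t: 21.8
tcp_pos: [0.4557, 0.2885, 0.1069]
ee_rot: [-0.0, 1.0, 0.0, 0.0]
wrist_force: [-0.2, 0.9, 0.2]
grip_width: 0.0781
gripper_force: 0.0
```

Emit:
servo_tool([
  [0.8,[0,-1,0],[0,0,0]],
  [0.8,[0,-1,0],[0,0,0]],
  [0.8,[0,-1,0],[0,0,0]],
  [0.8,[0,-1,0],[0,0,0]],
  [0.8,[0,-1,0],[0,0,0]],
  [0.8,[0,-1,0],[0,0,0]],
  [0.8,[0,-1,0],[0,0,0]],
  [0.8,[0,-1,0],[0,0,0]],
])

```text
t: 22.8
tcp_pos: [0.4561, 0.0876, 0.1064]
ee_rot: [-0.0, 1.0, -0.0, 0.001]
wrist_force: [0.9, -0.5, 0.2]
grip_width: 0.0825
gripper_force: 0.0
```

Emit:
servo_tool([
  [0.8,[0,-1,0],[0,0,0]],
  [0.8,[0,-1,0],[0,0,0]],
  [0.8,[0,-1,0],[0,0,0]],
  [0.8,[0.1,-1,0],[0,0,0]],
  [0.8,[0.1,-1,0.4],[0,0,0]],
  [0.8,[0,-0.64,0.6],[0,0,0]],
  [0.8,[0,0,0.6],[0,0,0]],
  [0.8,[0,0,0],[0,0,0]],
])

```text
t: 23.8
tcp_pos: [0.4494, -0.0515, 0.0637]
ee_rot: [-0.0, 1.0, 0.001, -0.002]
wrist_force: [-0.1, -0.2, 0.3]
grip_width: 0.0826
gripper_force: 0.0
```

Emit:
servo_tool([
  [0.8,[0,-0.05,0.6],[0,0,0]],
  [0.8,[0,0,0.66],[0,0,0]],
  [0.8,[0,0,0],[0,0,0]],
  [-1,[0,0,0],[0,0,0]],
  [-1,[0,0,0],[0,0,0]],
  [-1,[0,0,0],[0,0,0]],
  [-1,[0,0,0],[0,0,0]],
])

```text
t: 24.68
tcp_pos: [0.4512, -0.0539, 0.0344]
ee_rot: [-0.0, 1.0, -0.0, 0.0]
wrist_force: [-0.2, 1.4, 3.1]
grip_width: 0.057
gripper_force: 15.0
```

Emit:
servo_tool([
  [-1,[0,0,-0.5],[0,0,0]],
  [-1,[0,0,-1],[0,0,0]],
  [-1,[0,0,-1],[0,0,0]],
  [-1,[0,0,-0.8],[0,0,0]],
  [-1,[-0.16,-1,0],[0,0,0]],
  [-1,[-0.16,-1,0],[0,0,0]],
  [-1,[-0.16,-1,0],[0,0,0]],
  [-1,[-0.16,-1,0],[0,0,0]],
])

```text
t: 25.68
tcp_pos: [0.4669, -0.1547, 0.117]
ee_rot: [-0.0, 1.0, -0.0, 0.0]
wrist_force: [0.6, 0.3, -0.8]
grip_width: 0.0574
gripper_force: 15.0
```

Emit:
servo_tool([
  [-1,[-0.16,-1,0],[0,0,0]],
  [-1,[-0.16,-1,0],[0,0,0]],
  [-1,[-0.16,-1,0],[0,0,0]],
  [-1,[-0.16,-1,0],[0,0,0]],
  [-1,[-0.16,-1,0],[0,0,0]],
  [-1,[-0.16,-1,0],[0,0,0]],
  [-1,[-0.12,-0.36,0],[0,0,-0.8]],
  [-1,[0,0,0],[0,0,-0.8]],
])

```text
t: 26.68
tcp_pos: [0.494, -0.3142, 0.1166]
ee_rot: [-0.085, 0.996, -0.0, 0.0]
wrist_force: [0.1, -0.4, -0.8]
grip_width: 0.0573
gripper_force: 15.0
```

Emit:
servo_tool([
  [-1,[0,0,0.5],[0,0,-0.8]],
  [-1,[0,0,0.4],[0,0,0]],
  [-1,[0,0,0],[0,0,0]],
])

```text
t: 27.05
tcp_pos: [0.4933, -0.3124, 0.0928]
ee_rot: [-0.125, 0.992, 0.001, -0.001]
wrist_force: [-1.0, -0.1, -1.5]
grip_width: 0.0573
gripper_force: 15.0
```

Emit:
servo_tool([
  [-1,[0,0,0.6],[0,0,0]],
  [-1,[0,0,0.6],[0,0,0]],
  [-1,[0,0,0.6],[0,0,0]],
  [-1,[0,0,0.4],[0,0,0]],
  [-1,[0,0,0.1],[0,0,0]],
  [-1,[0,0,0],[0,0,0]],
])

```text
t: 27.8
tcp_pos: [0.4941, -0.3129, 0.0364]
ee_rot: [-0.126, 0.992, -0.0, 0.0]
wrist_force: [0.3, 0.1, -0.4]
grip_width: 0.0571
gripper_force: 15.0
```

Emit:
servo_tool([
  [-1,[0,0,0.14],[0,0,0]],
  [-1,[0,0,0],[0,0,0]],
  [0.6,[0,0,0],[0,0,0]],
  [0.6,[0,0,0],[0,0,0]],
  [0.6,[0,0,0],[0,0,0]],
  [0.6,[0,0,-0.5],[0,0,0]],
  [0.6,[0,0,-1],[0,0,0]],
  [0.6,[0,0,-1],[0,0,0]],
])

```text
t: 28.8
tcp_pos: [0.4941, -0.313, 0.0969]
ee_rot: [-0.126, 0.992, -0.0, 0.0]
wrist_force: [1.6, -0.4, 0.5]
grip_width: 0.0737
gripper_force: 0.0
```

Emit:
servo_tool([
  [0.8,[-0.4,1,0],[0,0,0]],
  [0.8,[-0.4,1,0],[0,0,0]],
  [0.8,[-0.4,1,0],[0,0,0]],
  [0.8,[-0.4,1,0],[0,0,0]],
  [0.8,[-0.4,1,0],[0,0,0]],
  [0.8,[-0.4,1,0],[0,0,0]],
  [0.8,[-0.4,1,0],[0,0,0]],
  [0.8,[-0.4,1,0],[0,0,0]],
])

```text
t: 29.8
tcp_pos: [0.522, -0.0985, 0.0964]
ee_rot: [-0.126, 0.992, -0.0, 0.001]
wrist_force: [0.2, 0.2, 0.3]
grip_width: 0.0828
gripper_force: 0.0
```

Emit:
servo_tool([
  [0.8,[-0.4,1,0],[0,0,0]],
  [0.8,[-0.4,1,0],[0,0,0]],
  [0.8,[-0.4,1,0],[0,0,0]],
  [0.8,[-0.4,1,0],[0,0,0]],
  [0.8,[-0.4,1,0],[0,0,0]],
  [0.8,[-0.5,0.72,0.4],[0,0,0]],
  [0.8,[0,0,0.6],[0,0,0]],
  [0.8,[0,0,0],[0,0,0]],
])

```text
t: 30.8
tcp_pos: [0.5451, 0.0544, 0.069]
ee_rot: [-0.126, 0.992, 0.0, -0.002]
wrist_force: [-0.6, 0.3, -0.4]
grip_width: 0.0826
gripper_force: 0.0
```

Emit:
servo_tool([
  [0.8,[-0.08,0,0.6],[0,0,0]],
  [0.8,[0,0,0.6],[0,0,0]],
  [0.8,[0,0,0.3],[0,0,0]],
  [0.8,[0,0,0],[0,0,0]],
])

```text
t: 31.3
tcp_pos: [0.5476, 0.0553, 0.0319]
ee_rot: [-0.125, 0.992, 0.0, -0.001]
wrist_force: [1.1, -0.3, 0.8]
grip_width: 0.0826
gripper_force: 0.0
```

Emit:
servo_tool([
  [0.8,[0,0,0.04],[0,0,0]],
  [-1,[0,0,0],[0,0,0]],
  [-1,[0,0,0],[0,0,0]],
  [-1,[0,0,0],[0,0,0]],
  [-1,[0,0,0],[0,0,0]],
  [-1,[0,0,0],[0,0,0]],
], force=15)

```text
t: 32.05
tcp_pos: [0.5485, 0.0554, 0.0321]
ee_rot: [-0.126, 0.992, -0.0, 0.0]
wrist_force: [0.1, 0.3, 1.7]
grip_width: 0.0553
gripper_force: 15.0
```

Emit:
servo_tool([
  [-1,[0,0,-0.5],[0,0,0]],
  [-1,[0,0,-1],[0,0,0]],
  [-1,[0,0,-1],[0,0,0]],
  [-1,[0,0,-0.8],[0,0,0]],
  [-1,[0.17,-1,0],[0,0,0]],
  [-1,[0.17,-1,0],[0,0,0]],
  [-1,[0.17,-1,0],[0,0,0]],
  [-1,[0.17,-1,0],[0,0,0]],
])

```text
t: 33.05
tcp_pos: [0.557, -0.0465, 0.1151]
ee_rot: [-0.126, 0.992, -0.0, 0.0]
wrist_force: [-0.4, 0.2, -1.4]
grip_width: 0.0558
gripper_force: 15.0
```

Emit:
servo_tool([
  [-1,[0.17,-1,0],[0,0,0]],
  [-1,[0.17,-1,0],[0,0,0]],
  [-1,[0.17,-1,0],[0,0,0]],
  [-1,[0.17,-1,0],[0,0,0]],
  [-1,[0.17,-1,0],[0,0,0]],
  [-1,[0.17,-1,0],[0,0,0]],
  [-1,[0.17,-1,0],[0,0,0]],
  [-1,[0.17,-1,0],[0,0,0]],
])

```text
t: 34.05
tcp_pos: [0.5738, -0.2495, 0.1143]
ee_rot: [-0.126, 0.992, 0.0, -0.0]
wrist_force: [-0.1, -0.3, -1.5]
grip_width: 0.0554
gripper_force: 15.0
```

Emit:
servo_tool([
  [-1,[0.17,-1,0],[0,0,0]],
  [-1,[0.18,-0.78,0.2],[0,0,0]],
  [-1,[0,0,0.5],[0,0,0]],
  [-1,[0,0,0],[0,0,0]],
])

```text
t: 34.55
tcp_pos: [0.5752, -0.2917, 0.0945]
ee_rot: [-0.126, 0.992, 0.002, -0.001]
wrist_force: [-0.2, -0.1, -0.8]
grip_width: 0.0553
gripper_force: 15.0
```

Emit:
servo_tool([
  [-1,[0,0,0.6],[0,0,0]],
  [-1,[0,0,0.6],[0,0,0]],
  [-1,[0,0,0.6],[0,0,0]],
  [-1,[0,0,0.4],[0,0,0]],
  [-1,[0,0,0.2],[0,0,0]],
  [-1,[0,0,0],[0,0,0]],
])

```text
t: 35.3
tcp_pos: [0.5763, -0.2931, 0.0366]
ee_rot: [-0.126, 0.992, 0.0, -0.0]
wrist_force: [-0.6, 0.0, -1.6]
grip_width: 0.0551
gripper_force: 15.0
```

Emit:
servo_tool([
  [-1,[0,0,0.14],[0,0,0]],
  [-1,[0,0,0],[0,0,0]],
])

```text
t: 35.55
tcp_pos: [0.5764, -0.2932, 0.0335]
ee_rot: [-0.126, 0.992, -0.0, 0.0]
wrist_force: [-0.4, -0.1, -0.9]
grip_width: 0.0552
gripper_force: 15.0
```

Emit:
servo_tool([
  [-1,[0,0,0.1],[0,0,0]],
  [-1,[0,0,0],[0,0,0]],
  [0.6,[0,0,0],[0,0,0]],
  [0.6,[0,0,0],[0,0,0]],
  [0.6,[0,0,0],[0,0,0]],
  [0.6,[0,0,-0.5],[0,0,0]],
  [0.6,[0,0,-1],[0,0,0]],
  [0.6,[0,0,-1],[0,0,0]],
])

```text
t: 36.55
tcp_pos: [0.5765, -0.2933, 0.095]
ee_rot: [-0.126, 0.992, -0.0, 0.0]
wrist_force: [0.0, -0.2, 0.4]
grip_width: 0.0734
gripper_force: 0.0
```

Emit:
servo_tool([
  [0.6,[0.2,0.2,-1],[0,0,0]],
  [0.6,[0.5,0.5,-1],[0,0,0]],
  [0.6,[0.5,1,-1],[0,0,0]],
  [0.6,[0.5,1,-1],[0,0,0]],
  [0.6,[0.5,1,0],[0,0,0]],
  [0.6,[0.5,1,0],[0,0,0]],
  [0.6,[0.5,1,0],[0,0,0]],
  [0.6,[0,0,0],[0,0,0]],
])

```text
t: 37.55
tcp_pos: [0.463, -0.1743, 0.1942]
ee_rot: [-0.126, 0.992, -0.0, 0.0]
wrist_force: [-0.7, -0.8, 0.3]
grip_width: 0.0736
gripper_force: 0.0
```

```bash
python3 - <<'E'
from h import *
import cv2
s=camera("side");t=camera("top")
a=cv2.resize(s[110:370,220:460],None,fx=2.2,fy=2.2,interpolation=cv2.INTER_CUBIC)
b=cv2.resize(t[140:240,200:260],(264,440),interpolation=cv2.INTER_CUBIC)
o=np.zeros((a.shape[0],a.shape[1]+264,3),np.uint8);o[:,:a.shape[1]]=a;o[:440,a.shape[1]:]=b
cv2.imwrite("pics/f.png",cv2.convertScaleAbs(o,alpha=1.4,beta=15))
E
```

```text
(no output)
```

View pics/f.png

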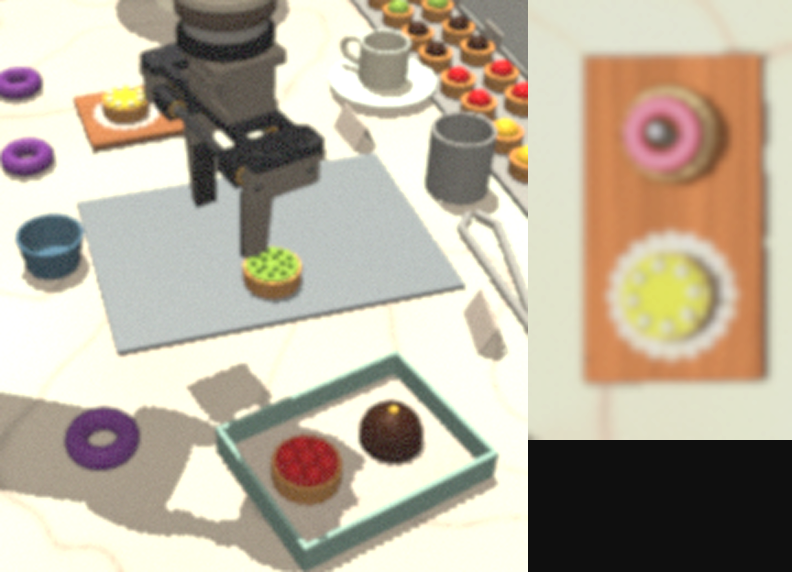

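The strawberry tart (307,465) and dome (391,432) stand upright on the carton floor. The lemon tart (665,296) is centred on the doily (673,296) and the rings are on the post (660,132). The pistachio tart (273,272) hasn't moved.

```bash
python3 -c "
from workcell import hand_in
print(hand_in())"
```

```text
the job is handed in; nothing more can be done
None
```

I made up both orders and handed the job in at about 38 s of the 106 s allowed; the last pictures show every pastry upright in its place and the pistachio tart where it started, but no verdict came back.

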